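Load the tube blocks into the mixer and click its lock

TASK

Load the two aluminium tube blocks into the mixer, each flat on the floor of the bay that matches its length, then turn the wing knob between the bays clockwise (seen from above) until it clicks into its notch, so that the clamp bar lies over both blocks and the indicator pin on the deck stays popped up; do not leave it short of the click or turned on past it. Leave the tip box, the bottle and the tube rack where they are.

Things in the scene. Friction and masses are not known exactly. Their poses are not given: they have to be found in the camera images.
- mixer: White bench mixer, 190 (x) x 290 (y) mm, fixed to the bench, flat deck 60 mm above the bench. Origin: centre of its underside on the bench, z up. The lock hub stands at the centre of its deck; the bays lie on its +y and -y sides.
- bay_long (a point): Centre of the floor (the deck, 60 mm above the bench) of the long bay: a rectangle framed by 10 mm high, 5 mm thick steel lips, inside 127 mm (along x) by 43 mm (along y). 105 mm from the knob axis towards the mixer's +y.
- bay_short (a point): Centre of the floor of the short bay: the same lips, inside 97 mm (along x) by 43 mm (along y). 105 mm from the knob axis towards the mixer's -y.
- block_long: Loose aluminium tube block, 120 mm long (x), 36 mm wide (y), 45 mm high, about 0.45 kg, four dark wells in its top. Origin: centre of its underside, z up. It stands on the bench at the left or right of the mixer; either way round is right.
- block_short: Loose aluminium tube block that looks the same but is 90 mm long (x), 36 mm wide (y), 45 mm high, about 0.34 kg, three dark wells. Origin: centre of its underside, z up.
- knob_grip (a point): Point on the axis of the black wing knob, 134 mm above the bench, where to grip it; x runs along the wing, z up. The wing is 70 mm long (x), 14 mm thick (y), its top 150 mm and its foot 121 mm above the bench. It turns freely on a light drag. Turned clockwise, somewhere 1.4 to 2.0 rad from its start it stiffens (about 0.2 N m) over a bump and clicks into a notch that cannot be seen.
- clamp_bar (a point): Centre of the underside of the aluminium clamp bar (240 x 18 mm) that turns with the knob, below it, on its axis, x along the bar and the wing; bar and its 76 mm disc lie 109 to 115 mm above the bench. At the start it is clear of the bays; in the notch it lies over both blocks, square to the bays within 0.25 rad.
- hub_top (a point): Centre of the top of the round grey hub under the knob, 74 mm across, top 104 mm above the bench; holds the detent. The notch is about 0.2 rad past the top of the bump: let go short of the top, the knob springs back; forced on some 0.2 rad past the notch, it rides out over a second bump.
- click_pin (a joint): Height of the dark steel indicator pin (12 mm across) that stands on the deck 75 mm from the knob axis towards the mixer's +x, in m: 0 while the knob is on the plain track (its top then 10 mm above the deck), down to about -0.007 on a bump, about +0.007 when the knob rests in its notch. Worked by the knob; not to be pulled.
- tip_box: Bystander: pipette tip box, 85 x 125 x 58 mm, loose. Origin: centre of its underside.
- reagent_bottle: Bystander: white bottle, 64 mm across, 150 mm tall, loose. Origin: centre of its underside.
- tube_rack: Bystander: tube rack, 62 x 150 mm, 84 mm high with its tubes, loose. Origin: centre of its underside.
Things that resemble listed ones, but are neither listed nor needed, are in the scene too. What is shaped like the block_short but blue or turquoise is not meant. Leave any yellow look-alike of the block_long alone.

How it is judged:
By the outcome, as a careful person would: the job done as asked, in the order asked, and still so for the second after the job is handed in, with the robot touching nothing.
It also fails if it takes over 72 s, if anything falls off the work surface, if the arm or the gripper's body presses on something with over 40 N, if the wrist force passes 120 N, or if a joint passes its speed limit or range.

ROBOT

A 6-joint arm with a two-finger parallel gripper is mounted at the origin on the work surface. World frame = base frame: x ahead of the robot, y to its left, z up, the work surface at z = 0. Lengths are in m, angles in rad, forces in N, time in s.
With the tool pointing down it reaches from about 0.4 to 0.925 m from the base axis. Payload 3.4 kg.
Tool frame: the origin (TCP) lies midway between the tips of the shut fingers; the grasp point (between the pads) lies 19 mm behind it; z points along the fingers, y is the line along which they close (so a half turn about z gives the same grasp; the last joint's range is limited). The gripper opens to 85 mm and grips with 20 to 120 N. Pads are 22 mm wide; open, the fingers measure 114 mm over their backs; the gripper's body (76 mm by 85 mm) begins 54 mm behind the grasp point. The pads swing forward as they close: fully open they stand 13 mm farther back than shut.
Start: joints at [1.141, 0.307, 1.506, -0, 1.328, -0.073], TCP at [0.2, 0.539, 0.231] pointing down, gripper open.
Joint ranges: [-3.12, 3.12], [-1.05, 2.28], [0.14, 2.33], [-1.42, 4.57], [0.1, 2.73], [-2.68, 2.68]. Speed limits (rad/s): [2.57, 2.57, 3.14, 3.14, 3.14, 3.14].

INTERFACE

Orientations are given as a unit quaternion [x, y, z, w].
In Python, from station import telemetry, capture, calibration, close_job gives the robot as it stands.
- The arm moves only by the shell command python3 -m crank 'ROWS'. ROWS is JSON, a list of rows, each a list of 3 entries, a list of its own where there are three numbers: the shift along the tool's x, y, z in m, then the turn, a rotation vector about the tool's x, y, z in degrees, then the finger opening in m, from 0 to 0.0854. In form: [[[tx, ty, tz], [rx, ry, rz], claw], ...]. A call has exactly 5 rows; each row is the pose to reach, as a shift and turn from the pose commanded when the call began, along the tool's axes at that moment; what a row does not reach only later rows make up. A row lasts 1/8 s, in which the tool goes at most 62.5 mm and 10.7 degrees, less where a joint would pass 70% of its speed; a pose out of reach is approached as far as the arm can. A call with a gripper value outside its range is refused whole. The fingers move at their own pace and stop on an object; the grip force is fixed at half the most. Time passes only in rows, so rows that repeat a pose let the fingers close, or fill a call up. It gives the time, the measured TCP pose, the force, the opening and the grip force at its end, in the units of the state.
- telemetry.read_state(): the state, without advancing time (a new reading comes with each control period).
- capture(name): name is "side" or "top" or "wrist"; returns (picture, depth): 420x560x3 uint8, red, green, blue; 420x560 float32, m along the optical axis (not along the pixel's ray), 0 where there is no reading.
- calibration(name): a dict with "fx", "fy", "cx", "cy" (pixels), "rvec" (rotation vector, rad) and "tvec" (3), from world to camera coordinates, as OpenCV has them. Camera axes: x right, y down, z forward; pixel columns grow to the right and rows downward; lengths in m; the calibration is good to about 2 mm. A picture is of the moment at which its call begins: read the wrist's pose just before it. calibration takes no time and is no camera call; for the wrist camera it gives the pose at the moment of the call.
- close_job(): hands the job in; it is judged then, once.
The state is a dict: "time": time; "joint_positions": joint angles; "joint_vel": joint speeds; "effort": joint torques, N m; "position": TCP position; "eef_rot": TCP orientation; "wrist_force": force on the tool from outside, world axes, zero at the start; "torque": the same for the moment, N m; "width": opening from 0.0 (shut) to 1.0 (fully open); "grasp_force": force on a finger pad.
Only numpy, scipy, OpenCV 4.12 (cv2) and the standard library are available. Lean on these libraries where they do the work, as an engineer would, in place of code of your own. Each camera call takes 0.05 s, during which the arm holds its last target. There are 200 camera calls.

## Working session

There is one attempt and no reset: what is moved stays moved. The work goes in short steps, Python scripts to look and compute and a shell command to move; the robot and the scene stay as the last step left them, time stands still between calls to the robot, and variables do not carry over. Pictures are saved under pics/ and viewed, at most 10 in all, crops included, and the job is handed in when it is done.

```bash
mkdir -p pics; ls; python3 - <<'E'
from station import telemetry,capture,calibration
import cv2,numpy as np
print(telemetry.read_state())
for n in("top","side"):
    p,d=capture(n);np.savez(f"pics/{n}0.npz",p=p,d=d)
    cv2.imwrite(f"pics/{n}0.png",cv2.cvtColor(p,cv2.COLOR_RGB2BGR));print(n,calibration(n))
E
```

```text
pics
{'time': 0.0, 'joint_positions': array([ 1.14151772e+00,  3.07597707e-01,  1.50769718e+00,  7.59404742e-06,
        1.32837592e+00, -7.34949668e-02]), 'joint_vel': array([ 1.30739038e-03, -1.73255797e-03, -2.81660144e-04,  8.38130424e-04,
       -3.92301491e-05,  1.11401475e-03]), 'effort': array([ 3.11594478e-03, -4.57535505e+01, -2.51924068e+01, -8.04423024e-06,
        1.34059068e-02,  2.52466080e-06]), 'position': array([0.2000116 , 0.53834327, 0.2303579 ]), 'eef_rot': array([ 1.76955863e-01,  9.84218239e-01, -1.00550023e-03, -2.62036853e-04]), 'wrist_force': array([ 0.01761029, -1.33587633, -0.17606033]), 'torque': array([ 0.01624225, -0.0184441 ,  0.02459135]), 'grasp_force': 0.0, 'width': 0.9972121436262817}
top {'fx': 413.6607063018901, 'fy': 413.6607063018901, 'cx': 281.8189497627436, 'cy': 211.6157530630653, 'rvec': array([ 2.12575899, -2.124084  ,  0.16152754]), 'tvec': array([0.00381793, 0.56582307, 1.27092216])}
side {'fx': 538.6385671845155, 'fy': 538.6385671845155, 'cx': 279.8394221136436, 'cy': 205.00348410405394, 'rvec': array([ 2.29036122, -0.43553833,  0.18284127]), 'tvec': array([-0.53792659,  0.23410587,  1.40701822])}
```

View pics/top0.png

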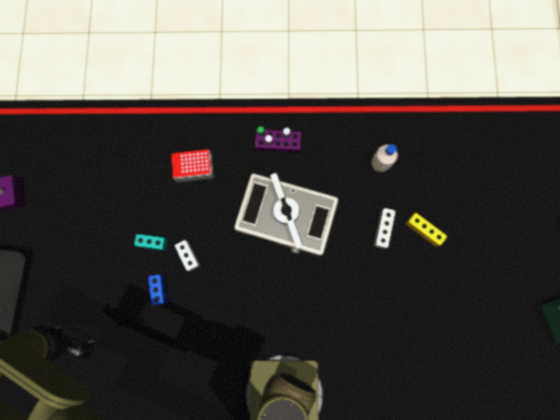

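View pics/side0.png

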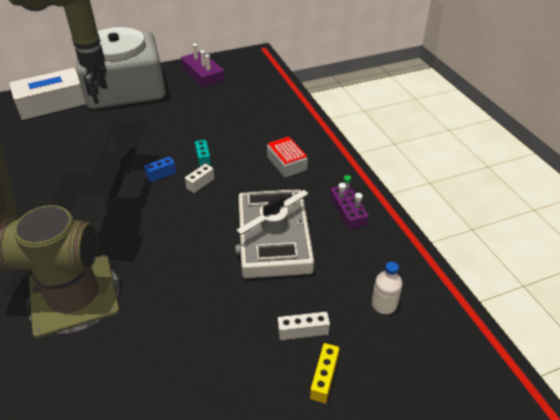

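The top view shows the mixer at (286,213), with its longer bay on the left at (255,203) and its shorter bay on the right at (320,222). The bar runs from (274,177) to (298,248).

- **Long block candidates:** the white 4-well block at (386,228) and the yellow one at (427,229). The white one is aluminium-coloured, so it is the one meant.
- **Short block candidates:** the white 3-well block at (187,255), teal (149,241) and blue (156,290). The white one fits.

I'll measure these and confirm them in one crop.

```bash
cat > h.py <<'E'
import cv2,numpy as np
from scipy.spatial.transform import Rotation as R
from station import telemetry,capture,calibration
def cam(c): return np.array([[c['fx'],0,c['cx']],[0,c['fy'],c['cy']],[0,0,1]]),R.from_rotvec(c['rvec']).as_matrix(),np.array(c['tvec'])
def plane(c,uv,z):
    K,r,t=cam(c);uv=np.atleast_2d(uv).astype(float)
    d=(np.c_[uv,np.ones(len(uv))]@np.linalg.inv(K).T)@r;o=-r.T@t
    return o+d*((z-o[2])/d[:,2])[:,None]
def cloud(c,d):
    K,r,t=cam(c);v,u=np.mgrid[:d.shape[0],:d.shape[1]]
    X=np.stack([(u-K[0,2])/K[0,0]*d,(v-K[1,2])/K[1,1]*d,d],-1)
    return (X-t)@r
def rect(c,mask,z):
    """rect of the mask's biggest contour on plane z: centre, size (long,short), long-axis angle deg"""
    cs=cv2.findContours(mask.astype(np.uint8),cv2.RETR_EXTERNAL,cv2.CHAIN_APPROX_NONE)[0]
    k=max(cs,key=cv2.contourArea)[:,0]
    P=plane(c,k,z)[:,:2]
    (x,y),(w,h),a=cv2.minAreaRect((P*1000).astype(np.float32))
    if w<h:w,h,a=h,w,a+90
    return [round(x,1),round(y,1)],[round(w,1),round(h,1)],round((a+90)%180-90,1)
def tool():
    s=telemetry.read_state();r=R.from_quat(s['eef_rot']);return s,r
E
python3 - <<'E'
from h import *
f=np.load('pics/top0.npz');p,d=f['p'],f['d'];c=calibration('top');X=cloud(c,d)
hsv=cv2.cvtColor(p,cv2.COLOR_RGB2HSV)
def roi(u0,u1,v0,v1):
    m=np.zeros(d.shape,bool);m[v0:v1,u0:u1]=1;return m
w=(hsv[...,2]>90)&(hsv[...,1]<90)
for n,b in(("long",(370,402,200,255)),("short",(170,205,235,275))):
    z=X[...,2];print(n,np.median(z[w&roi(*b)]),rect(c,w&roi(*b)&(z>.03),.045),rect(c,roi(*b)&(z>.03),.045))
m=roi(225,345,165,260);z=X[...,2]
print("mixer",rect(c,m&(z>.045)&(z<.08),.06),rect(c,m&(z>.045),.06))
print("bar",rect(c,m&(z>.1)&(z<.2),.115), "z",np.percentile(z[m],[5,50,95]))
dark=(hsv[...,2]<70)&m
for n,b in(("bayL",(240,272,175,232)),("bayS",(303,335,198,245))):
    print(n,rect(c,dark&roi(*b),.06))
print("wing",rect(c,(hsv[...,2]<60)&roi(265,305,185,235),.15))
a=cv2.resize(p[155:265,225:345],None,fx=3.3,fy=3.3,interpolation=cv2.INTER_CUBIC)
b=cv2.resize(np.hstack([p[200:310,130:210],p[200:310,365:455]]),None,fx=2.1,fy=2.1,interpolation=cv2.INTER_CUBIC)
o=np.zeros((600,800,3),np.uint8);o[:a.shape[0],:a.shape[1]]=a;o[365:365+b.shape[0],:b.shape[1]]=b
cv2.imwrite('pics/crop1.png',o[...,::-1])
E
```

```text
long 0.044056103679228305 ([515.6, -320.5], [121.3, 38.0], -13.5) ([517.3, -320.9], [124.7, 38.0], -13.5)
short 0.042630653027398366 ([429.0, 305.9], [90.9, 37.6], 28.7) ([429.6, 304.8], [90.9, 40.1], 28.7)
mixer ([570.4, 33.1], [202.4, 190.7], 73.4) ([567.0, -10.8], [289.9, 211.3], 72.4)
bar ([560.8, -8.8], [233.8, 73.4], 6.1) z [-0.00410126  0.00503341  0.11390597]
bayL ([591.3, 92.1], [119.5, 34.6], -16.6)
bayS ([530.9, -110.3], [88.7, 35.4], -16.3)
wing ([557.8, -9.8], [56.8, 23.5], 0.1)
```

View pics/crop1.png

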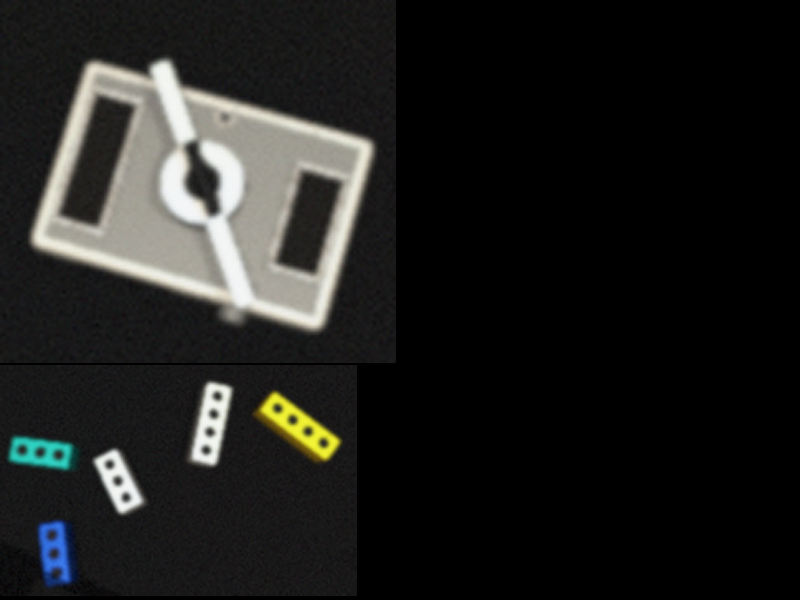

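The crop confirms both white blocks: long with four wells at the lower right, short with three wells at the lower left. The long bay is on the mixer's +y side, with mixer yaw about -16.6° and bar about +19°. I'll go above the short block first.

```bash
cat >> h.py <<'E'
def plan(x,y,z,ang=None):
    "tool-frame shift (m) and turn (deg) to TCP target in m with tool y at world angle ang"
    s,r=tool();v=r.inv().apply(np.array([x,y,z])-s['position'])
    yv=r.apply([0,1,0]);a=np.degrees(np.arctan2(yv[1],yv[0]));zt=r.apply([0,0,1])
    rz=0 if ang is None else -((ang-a+180)%360-180)
    print("pos",s['position'].round(4),"yang",round(a,2),"tilt",zt[:2].round(4),"q6",s['joint_positions'][5].round(2),"| shift",v.round(4),"rz",round(rz,2))
E
python3 -c "
from h import *
plan(.429,.305,.231,118.7)"
```

```text
pos [0.2001 0.5384 0.2305] yang 69.61 tilt [-0.0008 -0.0017] q6 -0.07 | shift [-0.2959 -0.139  -0.0003] rz -49.09
```

```bash
python3 -m crank '[[[-0.05,-0.023,0],[0,0,-10],0.085],[[-0.11,-0.05,0],[0,0,-20],0.085],[[-0.17,-0.08,0],[0,0,-30],0.085],[[-0.23,-0.11,0],[0,0,-40],0.085],[[-0.296,-0.139,0],[0,0,-49.1],0.085]]'
python3 -m crank '[[[0,0,0],[0,0,0],0.085],[[0,0,0],[0,0,0],0.085],[[0,0,0],[0,0,0],0.085],[[0,0,0],[0,0,0],0.085],[[0,0,0],[0,0,0],0.085]]'
python3 - <<'E'
from h import *
plan(.429,.305,.1,118.7)
c=calibration('wrist');p,d=capture('wrist');X=cloud(c,d);z=X[...,2]
cv2.imwrite('pics/w1.png',p[...,::-1]);np.savez('pics/w1.npz',p=p,d=d)
hsv=cv2.cvtColor(p,cv2.COLOR_RGB2HSV)
m=(hsv[...,2]>110)&(hsv[...,1]<70)&(z>.035)&(z<.055)
print(m.sum(),rect(c,m,.045),"expected px",)
m2=(hsv[...,1]<70)&(z>.035)&(z<.055);print(rect(c,m2,.045))
K,r,t=cam(c);q=K@(r@np.array([.429,.305,.045])+t);print(q[:2]/q[2])
E
```

```text
time: 0.72
position: [0.401, 0.3336, 0.231]
eef_rot: [-0.243, 0.97, -0.0, -0.0]
wrist_force: [-0.7, 0.7, 0.3]
width: 0.992
grasp_force: 0.0
time: 1.35
position: [0.3996, 0.3359, 0.2313]
eef_rot: [-0.241, 0.97, 0.0, -0.0]
wrist_force: [0.2, 1.0, 0.1]
width: 0.998
grasp_force: 0.0
pos [0.3996 0.3359 0.2313] yang 117.94 tilt [-0.0001 -0.    ] q6 -1.44 | shift [-0.0115 -0.0411  0.1313] rz -0.76
5355 ([424.2, 309.0], [89.6, 36.2], 28.5) expected px
([424.2, 309.0], [89.6, 36.2], 28.5)
[237.47998891 193.88899952]
```

View pics/w1.png

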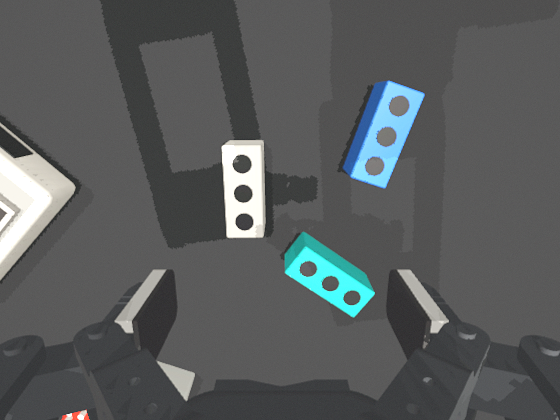

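The wrist view shows the white 3-well block at (244,190), with teal at (330,275) and blue at (385,135) clear of the finger path. The arm reads 0.3996, 0.3359, so it fell short. I'll correct that, come lower and measure again.

```bash
python3 -c "
from h import *
plan(.4245,.3085,.15,118.5)"
```

```text
pos [0.3998 0.3358 0.2313] yang 117.92 tilt [0.0001 0.0001] q6 -1.44 | shift [-0.009  -0.0357  0.0813] rz -0.58
```

```bash
python3 -m crank '[[[-0.005,-0.018,0.04],[0,0,-0.6],0.065],[[-0.009,-0.0357,0.0813],[0,0,-0.6],0.065],[[-0.009,-0.0357,0.0813],[0,0,-0.6],0.065],[[-0.009,-0.0357,0.0813],[0,0,-0.6],0.065],[[-0.009,-0.0357,0.0813],[0,0,-0.6],0.065]]'
cat >> h.py <<'E'
def wrist(name,lo=.035,hi=.055,zp=.045):
    c=calibration('wrist');p,d=capture('wrist');z=cloud(c,d)[...,2]
    cv2.imwrite(f'pics/{name}.png',p[...,::-1]);np.savez(f'pics/{name}.npz',p=p,d=d,c=c)
    hsv=cv2.cvtColor(p,cv2.COLOR_RGB2HSV);m=(hsv[...,2]>110)&(hsv[...,1]<70)&(z>lo)&(z<hi)
    print(m.sum(),"ztop",np.median(z[m]).round(4),rect(c,m,zp));return c,p,d,z,m
E
python3 - <<'E'
from h import *
wrist('w2');plan(.4245,.3085,.015,118.5)
E
```

```text
time: 2.02
position: [0.4258, 0.3091, 0.1518]
eef_rot: [-0.246, 0.969, 0.001, 0.002]
wrist_force: [-0.2, 0.3, -0.8]
width: 0.765
grasp_force: 0.0
7143 ztop 0.0444 ([424.7, 308.7], [89.5, 35.6], 28.5)
pos [0.4257 0.309  0.1518] yang 118.49 tilt [0.0029 0.002 ] q6 -1.52 | shift [1.800e-03 1.000e-04 1.368e-01] rz -0.01
```

```bash
python3 -m crank '[[[0.001,0,0.04],[0,0,0],0.065],[[0.001,0,0.08],[0,0,0],0.065],[[0.001,0,0.115],[0,0,0],0.065],[[0.001,0,0.134],[0,0,0],0.065],[[0.001,0,0.134],[0,0,0],0.065]]'
python3 -m crank '[[[0,0,0],[0,0,0],0.065],[[0,0,0],[0,0,0],0.02],[[0,0,0],[0,0,0],0.02],[[0,0,0],[0,0,0],0.02],[[0,0,0],[0,0,0],0.02]]'
python3 - <<'E'
from h import *
plan(.5309,-.1103,.22,73.4)
plan(.4247,.3087,.22)
E
```

```text
time: 2.7
position: [0.4235, 0.3075, 0.0156]
eef_rot: [-0.246, 0.969, -0.0, -0.001]
wrist_force: [-0.3, 1.0, -0.4]
width: 0.764
grasp_force: 0.0
time: 3.32
position: [0.4249, 0.308, 0.0174]
eef_rot: [-0.246, 0.969, 0.001, 0.001]
wrist_force: [-1.5, 0.4, 6.3]
width: 0.41
grasp_force: 61.9
pos [0.4249 0.308  0.0174] yang 118.44 tilt [0.0022 0.0016] q6 -1.52 | shift [ 0.1054 -0.4182 -0.203 ] rz 45.04
pos [0.4249 0.308  0.0174] yang 118.44 tilt [0.0022 0.0016] q6 -1.52 | shift [-0.0007  0.0008 -0.2026] rz 0
```

```bash
python3 -m crank '[[[0,0,-0.05],[0,0,0],0.02],[[0,0,-0.11],[0,0,0],0.02],[[0,0,-0.17],[0,0,0],0.02],[[0,0,-0.203],[0,0,0],0.02],[[0.02,-0.07,-0.203],[0,0,8],0.02]]'
python3 - <<'E'
from h import *
plan(.5309,-.1103,.22,73.4)
c=calibration('wrist');K,r,t=cam(c);s,q=tool();print("cam in tool",q.inv().apply(-r.T@t-s['position']),"axis",q.inv().apply(r.T@[0,0,1]))
E
```

```text
time: 3.95
position: [0.44, 0.25, 0.2229]
eef_rot: [-0.179, 0.984, 0.002, 0.005]
wrist_force: [2.4, -1.6, -3.8]
width: 0.41
grasp_force: 61.5
pos [0.44   0.25   0.2229] yang 110.59 tilt [0.0087 0.0057] q6 -1.5 | shift [ 0.0416 -0.3692  0.0016] rz 37.19
cam in tool [ 0.07344484  0.00019536 -0.14212567] axis [-2.87423408e-01 -6.45293192e-04  9.57803408e-01]
```

```bash
python3 -m crank '[[[0.006,-0.06,-0.01],[0,0,8],0.02],[[0.013,-0.12,-0.02],[0,0,16],0.02],[[0.02,-0.18,-0.02],[0,0,23],0.02],[[0.028,-0.24,-0.02],[0,0,30],0.02],[[0.035,-0.31,-0.02],[0,0,37.2],0.02]]'
python3 -c "
from h import *
plan(.5309,-.1103,.24,73.4)"
```

```text
time: 4.58
position: [0.5104, -0.0505, 0.2389]
eef_rot: [0.148, 0.989, 0.0, -0.0]
wrist_force: [1.1, 0.9, -2.1]
width: 0.41
grasp_force: 61.6
pos [ 0.5104 -0.0505  0.2389] yang 73.01 tilt [-0.0004  0.0004] q6 -1.46 | shift [-0.0371 -0.0512 -0.0011] rz -0.39
```

```bash
python3 -m crank '[[[-0.0185,-0.026,0],[0,0,0],0.02],[[-0.0371,-0.0512,0],[0,0,-0.4],0.02],[[-0.0371,-0.0512,0],[0,0,-0.4],0.02],[[-0.0371,-0.0512,0],[0,0,-0.4],0.02],[[-0.0371,-0.0512,0],[0,0,-0.4],0.02]]'
python3 - <<'E'
from h import *
c,p,d,z,m=wrist('w3',.05,.08,.06)
plan(.5309,-.1103,.24,73.4)
hsv=cv2.cvtColor(p,cv2.COLOR_RGB2HSV);K,r,t=cam(c)
def px(x,y,h): q=K@(r@np.array([x,y,h])+t);return q[:2]/q[2]
u,v=px(.531,-.110,.06);print(u,v)
fl=(hsv[...,2]<75)&(z>.05)&(z<.075)
n,l=cv2.connectedComponents(cv2.morphologyEx(fl.astype(np.uint8),cv2.MORPH_OPEN,np.ones((3,3))));k=l[int(v),int(u)];print(k,hsv[int(v),int(u)],z[int(v),int(u)],rect(c,l==k,.06))
E
```

```text
time: 5.2
position: [0.5312, -0.1075, 0.2389]
eef_rot: [0.142, 0.99, 0.0, -0.0]
wrist_force: [-0.1, 0.1, -2.3]
width: 0.409
grasp_force: 61.7
28025 ztop 0.0596 ([569.5, 39.3], [185.1, 184.7], -16.5)
pos [ 0.5313 -0.1075  0.239 ] yang 73.71 tilt [-0.0005  0.0003] q6 -1.56 | shift [-0.0004 -0.0028 -0.001 ] rz 0.31
278.6499372803431 184.41721115771236
0 [ 20  26 117] 0.2498885940205622 ([589.0, -126.7], [628.9, 419.8], 73.8)
```

View pics/w3.png

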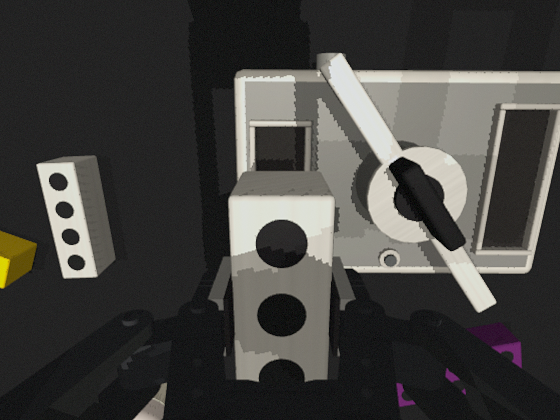

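The picture shows the held short block, the near end of the short bay at (278,145), the hub disc at (417,193) and the long white block at left (75,220). I'll get the bay position from its visible edges.

```bash
python3 - <<'E'
from h import *
f=np.load('pics/w3.npz',allow_pickle=True);p,d=f['p'],f['d'];c=f['c'].item();z=cloud(c,d)[...,2]
V=cv2.cvtColor(p,cv2.COLOR_RGB2HSV)[...,2]
print("row150",V[150,240:320:2]);print("col280",V[112:176:2,280])
a=np.radians(-16.6);M=np.array([[np.cos(a),np.sin(a)],[-np.sin(a),np.cos(a)]])
# dark floor, in mixer-yaw frame
m=np.zeros(V.shape,bool);m[116:168,244:316]=1;m&=V<70
n,l,st,_=cv2.connectedComponentsWithStats(m.astype(np.uint8));k=1+st[1:,4].argmax();v,u=np.nonzero(l==k);P=plane(c,np.c_[u,v],.06)[:,:2]@M.T*1000
print("px",st[k],"floor x",np.percentile(P[:,0],[0.5,99]),"y",np.percentile(P[:,1],[1,99]))
def col(y0,y1,q): return
C=np.array([.531,-.1103])@M.T*1000;H=np.array([.561,-.009])@M.T*1000;print("expected centre",C,"hub",H)
# lip outer edges/inner at z=.07: bright
m=np.zeros(V.shape,bool);m[95:260,480:560]=1;m&=(V<70)
n,l,st,_=cv2.connectedComponentsWithStats(m.astype(np.uint8));k=1+st[1:,4].argmax();v,u=np.nonzero(l==k);P=plane(c,np.c_[u,v],.06)[:,:2]@M.T*1000
print("long px",st[k],"x",np.percentile(P[:,0],[0.5,99.5]),"y",np.percentile(P[:,1],[1,99]))
# hub disc: bright, z .105-.12
m=(z>.107)&(z<.121);n,l,st,_=cv2.connectedComponentsWithStats(m.astype(np.uint8));k=l[225,400];cs=(l==k)
cs=cv2.morphologyEx(cs.astype(np.uint8),cv2.MORPH_OPEN,np.ones((31,31)))
k=cv2.findContours(cs,0,1)[0][0][:,0];Q=plane(c,k,.115);(e,ax,an)=cv2.fitEllipse((Q[:,:2]*1000).astype(np.float32));print("disc",e,ax,M@np.array(e))
E
```

```text
row150 [212 222 225 187 151 199 214 173  32  45  52  50  48  48  51  49  51  48
  50  48  48  48  45  48  50  51  48  46  26  27  25  33  62 138 136 112
  74  95  81 118]
col280 [166 164 167 167 131 220 212 123  42  52  46  48  50  46  48  49  49  52
  47  48  46  51  49  48  37  32  31  32  26  41 114 111]
px [ 255  127   50   41 2021] floor x [489.08722619 524.30035096] y [25.50057609 68.31459912]
expected centre [540.38071397  45.99754313] hub [540.19015958 151.64627094]
long px [ 482  110   68  137 5771] x [473.67548792 599.35997385] y [241.36700225 278.75793541]Traceback (most recent call last):
  File "<stdin>", line 19, in <module>
IndexError: tuple index out of range
```

```bash
cat >> h.py <<'E'
def mix(x,y,a=-16.5):
    "mixer-yaw frame (frame used at -16.6 for measuring) mm -> world m"
    a=np.radians(-16.6);M=np.array([[np.cos(a),-np.sin(a)],[np.sin(a),np.cos(a)]]);return M@np.array([x,y])/1000
E
python3 - <<'E'
from h import *
x,y=mix(536.9,46.9);print(x,y);plan(x,y,.11,73.45)
x,y=mix(536.4,46.9+210);print("long",x,y, "hub",mix(536.6,151.9))
E
```

```text
0.5279221746616233 -0.10844075571731555
pos [ 0.5313 -0.1075  0.239 ] yang 73.71 tilt [-0.0005  0.0003] q6 -1.56 | shift [ 0.0029 -0.0019  0.129 ] rz 0.26
long 0.5874375705294351 0.09294982910406491 hub [ 0.55763196 -0.00773118]
```

```bash
python3 -m crank '[[[0.003,-0.002,0.04],[0,0,0.3],0.02],[[0.003,-0.002,0.08],[0,0,0.3],0.02],[[0.003,-0.002,0.11],[0,0,0.3],0.02],[[0.003,-0.002,0.129],[0,0,0.3],0.02],[[0.003,-0.002,0.129],[0,0,0.3],0.02]]'
python3 -m crank '[[[0,0,0],[0,0,0],0.02],[[0,0,0],[0,0,0],0.02],[[0,0,0],[0,0,0],0.02],[[0,0,0],[0,0,0],0.02],[[0,0,0],[0,0,0],0.02]]'
python3 -c "
from h import *
plan(.5279,-.1084,.078,73.45)"
```

```text
time: 5.88
position: [0.527, -0.1084, 0.1087]
eef_rot: [0.144, 0.99, 0.0, -0.002]
wrist_force: [-0.2, 1.0, -3.2]
width: 0.408
grasp_force: 61.6
time: 6.5
position: [0.5285, -0.1096, 0.1102]
eef_rot: [0.145, 0.989, -0.0, 0.0]
wrist_force: [0.3, -1.1, -3.5]
width: 0.416
grasp_force: 61.6
pos [ 0.5285 -0.1096  0.1102] yang 73.34 tilt [ 0.0003 -0.0001] q6 -1.56 | shift [0.0009 0.001  0.0322] rz -0.11
```

Slow descent into the bay.

```bash
python3 -m crank '[[[0.001,0.001,0.01],[0,0,0],0.02],[[0.001,0.001,0.02],[0,0,0],0.02],[[0.001,0.001,0.026],[0,0,0],0.02],[[0.001,0.001,0.031],[0,0,0],0.02],[[0.001,0.001,0.032],[0,0,0],0.02]]'
python3 -m crank '[[[0,0,0],[0,0,0],0.02],[[0,0,0],[0,0,0],0.02],[[0,0,0],[0,0,0],0.02],[[0,0,0],[0,0,0],0.02],[[0,0,0],[0,0,0],0.02]]'
```

```text
time: 7.12
position: [0.5275, -0.1083, 0.0776]
eef_rot: [0.145, 0.989, 0.0, -0.0]
wrist_force: [0.3, 1.5, -1.8]
width: 0.406
grasp_force: 61.8
time: 7.75
position: [0.5278, -0.1084, 0.0781]
eef_rot: [0.145, 0.989, -0.0, 0.0]
wrist_force: [-0.2, 0.2, -4.1]
width: 0.41
grasp_force: 61.8
```

```bash
python3 -m crank '[[[0,0,0.0008],[0,0,0],0.02],[[0,0,0.0008],[0,0,0],0.02],[[0,0,0.0008],[0,0,0],0.055],[[0,0,0.0008],[0,0,0],0.055],[[0,0,0.0008],[0,0,0],0.055]]'
python3 -m crank '[[[0,0,-0.03],[0,0,0],0.055],[[0,0,-0.07],[0,0,0],0.055],[[0,0,-0.12],[0,0,0],0.055],[[0,0,-0.155],[0,0,0],0.055],[[0,0,-0.155],[0,0,0],0.055]]'
python3 - <<'E'
from h import *
c,p,d,z,m=wrist('w4',.097,.109,.105)
plan(.5165,-.3207,.231,76.5)
E
```

```text
time: 8.38
position: [0.528, -0.1084, 0.0773]
eef_rot: [0.145, 0.989, -0.0, 0.0]
wrist_force: [-0.4, -0.4, 1.0]
width: 0.643
grasp_force: 0.0
time: 9.0
position: [0.53, -0.1089, 0.2357]
eef_rot: [0.145, 0.989, -0.001, 0.004]
wrist_force: [-0.4, 0.4, -0.3]
width: 0.645
grasp_force: 0.0
3880 ztop 0.1044 ([528.4, -108.6], [89.5, 35.2], -16.4)
pos [ 0.5285 -0.1085  0.2336] yang 73.35 tilt [ 0.0032 -0.0009] q6 -1.56 | shift [-0.0493 -0.2067  0.0027] rz -3.15
```

View pics/w4.png

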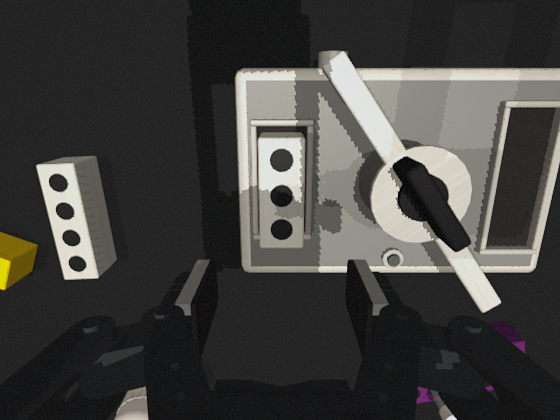

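The short block sits inside its bay at (281,190), top at 104.4 mm and yaw -16.4°. Next is the long block.

```bash
python3 -m crank '[[[-0.012,-0.05,0.01],[0,0,-3],0.065],[[-0.024,-0.1,0.02],[0,0,-3],0.065],[[-0.036,-0.15,0.04],[0,0,-3],0.065],[[-0.049,-0.207,0.06],[0,0,-3.2],0.065],[[-0.049,-0.207,0.083],[0,0,-3.2],0.065]]'
python3 -m crank '[[[0,0,0],[0,0,0],0.065],[[0,0,0],[0,0,0],0.065],[[0,0,0],[0,0,0],0.065],[[0,0,0],[0,0,0],0.065],[[0,0,0],[0,0,0],0.065]]'
python3 - <<'E'
from h import *
c,p,d,z,m=wrist('w5')
plan(.5165,-.3207,.017,76.5)
E
```

```text
time: 9.68
position: [0.5143, -0.3249, 0.1466]
eef_rot: [0.119, 0.993, -0.0, -0.001]
wrist_force: [0.2, 1.4, -0.2]
width: 0.76
grasp_force: 0.0
time: 10.3
position: [0.5158, -0.3204, 0.15]
eef_rot: [0.117, 0.993, -0.0, 0.001]
wrist_force: [0.2, 0.9, -0.3]
width: 0.76
grasp_force: 0.0
10760 ztop 0.0445 ([512.3, -321.5], [119.2, 35.5], -13.9)
pos [ 0.5157 -0.3205  0.1498] yang 76.58 tilt [ 0.0008 -0.0006] q6 -1.96 | shift [-0.0007  0.      0.1328] rz 0.08
```

```bash
python3 -m crank '[[[0.003,-0.0018,0.04],[0,0,0.4],0.065],[[0.003,-0.0018,0.08],[0,0,0.4],0.065],[[0.003,-0.0018,0.115],[0,0,0.4],0.065],[[0.003,-0.0018,0.132],[0,0,0.4],0.065],[[0.003,-0.0018,0.132],[0,0,0.4],0.065]]'
python3 -m crank '[[[0,0,0],[0,0,0],0.065],[[0,0,0],[0,0,0],0.02],[[0,0,0],[0,0,0],0.02],[[0,0,0],[0,0,0],0.02],[[0,0,0],[0,0,0],0.02]]'
python3 -c "
from h import *
plan(.5874,.0929,.26,73.45)"
```

```text
time: 10.98
position: [0.5115, -0.3213, 0.0163]
eef_rot: [0.121, 0.993, 0.001, -0.001]
wrist_force: [-1.1, -0.6, 0.2]
width: 0.761
grasp_force: 0.0
time: 11.6
position: [0.5131, -0.3222, 0.0188]
eef_rot: [0.121, 0.993, -0.001, 0.001]
wrist_force: [0.1, 0.5, 7.3]
width: 0.412
grasp_force: 63.3
pos [ 0.5131 -0.3222  0.0188] yang 76.14 tilt [ 0.0024 -0.0014] q6 -1.96 | shift [ 0.0266  0.4206 -0.2416] rz 2.69
```

```bash
python3 -m crank '[[[0,0,-0.06],[0,0,0],0.02],[[0,0,-0.12],[0,0,0],0.02],[[0,0,-0.18],[0,0,0],0.02],[[0.002,0.03,-0.241],[0,0,0],0.02],[[0.005,0.08,-0.241],[0,0,1],0.02]]'
python3 -m crank '[[[0.004,0.06,0],[0,0,1],0.02],[[0.008,0.12,0],[0,0,1],0.02],[[0.012,0.18,0],[0,0,1.5],0.02],[[0.016,0.24,0],[0,0,1.7],0.02],[[0.02,0.3,0],[0,0,1.7],0.02]]'
python3 -c "
from h import *
plan(.5874,.0929,.26,73.45)"
```

```text
time: 12.22
position: [0.5289, -0.2452, 0.2634]
eef_rot: [0.131, 0.991, -0.002, 0.005]
wrist_force: [1.0, 0.3, -4.9]
width: 0.41
grasp_force: 62.6
time: 12.85
position: [0.583, 0.054, 0.2573]
eef_rot: [0.144, 0.99, -0.0, -0.001]
wrist_force: [0.6, -0.4, -4.9]
width: 0.409
grasp_force: 62.5
pos [0.583  0.054  0.2573] yang 73.44 tilt [-0.0019 -0.0004] q6 -1.26 | shift [ 0.0069  0.0385 -0.0027] rz -0.01
```

```bash
python3 -m crank '[[[0.007,0.036,0],[0,0,0],0.02],[[0.007,0.036,0],[0,0,0],0.02],[[0.007,0.036,0],[0,0,0],0.02],[[0.007,0.036,0],[0,0,0],0.02],[[0.007,0.036,0],[0,0,0],0.02]]'
python3 - <<'E'
from h import *
plan(.5874,.0929,.11,73.45)
c,p,d,z,m=wrist('w6',.05,.08,.06)
V=cv2.cvtColor(p,cv2.COLOR_RGB2HSV)[...,2]
K,r,t=cam(c);q=K@(r@np.array([*mix(490,257),.06])+t);u,v=(q[:2]/q[2]).astype(int);print("px",u,v,V[v,u])
n,l,st,_=cv2.connectedComponentsWithStats((V<75).astype(np.uint8));k=l[v,u];vv,uu=np.nonzero(l==k);P=plane(c,np.c_[uu,vv],.06)[:,:2]
a=np.radians(-16.6);M=np.array([[np.cos(a),np.sin(a)],[-np.sin(a),np.cos(a)]]);P=P@M.T*1000
print(st[k],"x",np.percentile(P[:,0],[.5,99]),"y",np.percentile(P[:,1],[1,99]))
# y edges per x-slice
for x in range(475,530,8):
    s=P[abs(P[:,0]-x)<2]; 
    if len(s):print(x,np.percentile(s[:,1],[2,98]).round(1),end=' ')
E
```

```text
time: 13.48
position: [0.5873, 0.0875, 0.2582]
eef_rot: [0.145, 0.989, -0.0, -0.0]
wrist_force: [-0.1, -0.4, -4.6]
width: 0.41
grasp_force: 62.5
pos [0.5873 0.0875 0.2582] yang 73.35 tilt [-0.0003 -0.0002] q6 -1.2 | shift [0.0014 0.0052 0.1482] rz -0.1
22081 ztop 0.0598 ([531.4, 34.0], [222.8, 114.2], 73.1)
px 287 128 47
[ 264  110   48   23 1086] x [473.66897896 493.33344865] y [235.6712356  278.00379876]
475 [236.5 277.7] 483 [236.3 277.2] 491 [236.2 277.4]
```

View pics/w6.png

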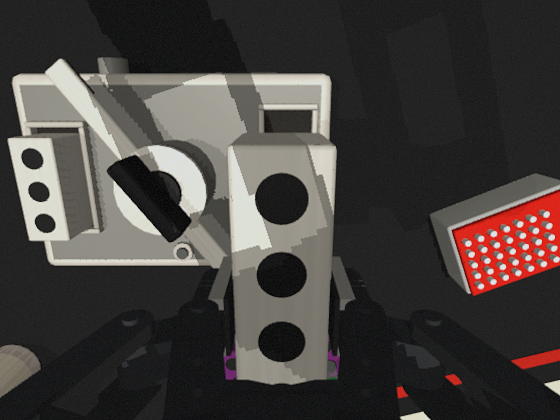

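The view shows the near end of the long bay at (288,122), with the held block aligned over it. The tip box at (500,240) is well clear. The bay measures consistently.

```bash
python3 - <<'E'
from h import *
x,y=mix(537.1,256.85);print(x,y);plan(x,y,.11,73.45)
E
```

```text
0.5880941119131905 0.09270193111815818
pos [0.5874 0.0877 0.2582] yang 73.35 tilt [-0.0001 -0.0001] q6 -1.2 | shift [0.0008 0.0051 0.1482] rz -0.1
```

```bash
python3 -m crank '[[[0.001,0.005,0.04],[0,0,0],0.02],[[0.001,0.005,0.09],[0,0,0],0.02],[[0.001,0.005,0.125],[0,0,-0.1],0.02],[[0.001,0.005,0.148],[0,0,-0.1],0.02],[[0.001,0.005,0.148],[0,0,-0.1],0.02]]'
python3 -m crank '[[[0,0,0],[0,0,0],0.02],[[0,0,0],[0,0,0],0.02],[[0,0,0],[0,0,0],0.02],[[0,0,0],[0,0,0],0.02],[[0,0,0],[0,0,0],0.02]]'
python3 -c "
from h import *
plan(.5881,.0927,.0788,73.45)"
```

```text
time: 14.15
position: [0.5862, 0.0931, 0.1083]
eef_rot: [0.144, 0.99, -0.001, -0.002]
wrist_force: [-0.8, 0.7, -4.7]
width: 0.41
grasp_force: 62.2
time: 14.78
position: [0.588, 0.0939, 0.1105]
eef_rot: [0.143, 0.99, 0.0, 0.0]
wrist_force: [0.0, -0.1, -3.8]
width: 0.409
grasp_force: 62.3
pos [0.588  0.0939 0.1105] yang 73.55 tilt [0.0004 0.    ] q6 -1.2 | shift [-0.0004 -0.0011  0.0317] rz 0.1
```

```bash
python3 -m crank '[[[0,-0.001,0.01],[0,0,0],0.02],[[0,-0.001,0.02],[0,0,0],0.02],[[0,-0.001,0.026],[0,0,0],0.02],[[0,-0.001,0.031],[0,0,0],0.02],[[0,-0.001,0.0315],[0,0,0],0.02]]'
python3 -m crank '[[[0,0,0],[0,0,0],0.02],[[0,0,0.0005],[0,0,0],0.02],[[0,0,0.0005],[0,0,0],0.02],[[0,0,0.0005],[0,0,0],0.02],[[0,0,0.0005],[0,0,0],0.02]]'
```

```text
time: 15.4
position: [0.5875, 0.0928, 0.0788]
eef_rot: [0.143, 0.99, -0.0, -0.0]
wrist_force: [-2.3, 0.4, 1.2]
width: 0.408
grasp_force: 63.2
time: 16.02
position: [0.5875, 0.0929, 0.0788]
eef_rot: [0.143, 0.99, -0.0, 0.0]
wrist_force: [-4.2, -0.8, 6.4]
width: 0.408
grasp_force: 63.7
```

```bash
python3 -m crank '[[[0,0,0],[0,0,0],0.055],[[0,0,0],[0,0,0],0.055],[[0,0,0],[0,0,0],0.055],[[0,0,-0.03],[0,0,0],0.055],[[0,0,-0.08],[0,0,0],0.055]]'
python3 -m crank '[[[0,0,-0.05],[0,0,0],0.055],[[0,-0.02,-0.09],[0,0,-8],0.055],[[0,-0.06,-0.09],[0,0,-16],0.055],[[0,-0.1,-0.09],[0,0,-26],0.055],[[0,-0.1,-0.09],[0,0,-35],0.055]]'
python3 -m crank '[[[0,0,0],[0,0,0],0.055],[[0,0,0],[0,0,0],0.055],[[0,0,0],[0,0,0],0.055],[[0,0,0],[0,0,0],0.055],[[0,0,0],[0,0,0],0.055]]'
python3 - <<'E'
from h import *
c,p,d,z,m=wrist('w7',.097,.1065,.105)
V=cv2.cvtColor(p,cv2.COLOR_RGB2HSV)[...,2]
w=(V<60)&(z>.14)&(z<.16);print("wing",w.sum(),np.median(z[w]),rect(c,w,.15))
plan(*mix(536.8,151.9),.23,109)
E
```

```text
time: 16.65
position: [0.5862, 0.0927, 0.1569]
eef_rot: [0.143, 0.99, -0.001, -0.002]
wrist_force: [0.6, 0.4, 1.2]
width: 0.644
grasp_force: 0.0
time: 17.27
position: [0.5586, -0.0055, 0.2484]
eef_rot: [-0.162, 0.987, -0.001, -0.0]
wrist_force: [0.0, 0.5, -0.0]
width: 0.644
grasp_force: 0.0
time: 17.9
position: [0.5594, -0.0028, 0.2481]
eef_rot: [-0.161, 0.987, 0.0, -0.0]
wrist_force: [0.1, -0.6, 0.9]
width: 0.641
grasp_force: 0.0
7517 ztop 0.1044 ([528.8, -108.2], [89.5, 35.9], -16.3)
wing 1748 0.14920712610388517 ([555.9, -7.7], [69.1, 13.8], 19.7)
pos [ 0.5594 -0.0029  0.2481] yang 108.55 tilt [-0.0001 -0.    ] q6 -1.98 | shift [ 0.003  -0.0042  0.0181] rz -0.45
```

View pics/w7.png

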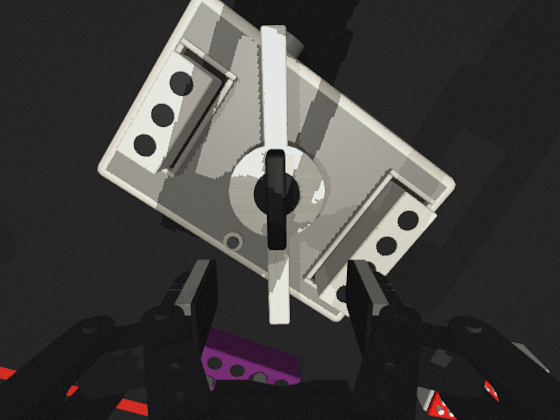

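Both blocks are in their bays: short at (163,112), long at (387,245). The wing is vertical in the image at (276,200), centre about (557,-7.7), angle 19.7°, and the pin is at (233,242). I'll grip the wing.

```bash
python3 -c "
from h import *
plan(.5569,-.0077,.1195,109.7)"
```

```text
pos [ 0.5594 -0.0029  0.2481] yang 108.55 tilt [-0.0001 -0.    ] q6 -1.98 | shift [ 0.0039 -0.0038  0.1286] rz -1.15
```

```bash
python3 -m crank '[[[0.004,-0.004,0.04],[0,0,-1.2],0.055],[[0.004,-0.004,0.07],[0,0,-1.2],0.055],[[0.004,-0.004,0.08],[0,0,-1.2],0.055],[[0.004,-0.004,0.09],[0,0,-1.2],0.055],[[0.004,-0.004,0.09],[0,0,-1.2],0.055]]'
python3 -c "
from h import *
plan(.5569,-.0077,.1195,109.7)"
```

```text
time: 18.58
position: [0.557, -0.0081, 0.1583]
eef_rot: [-0.171, 0.985, -0.0, 0.0]
wrist_force: [-0.0, 0.4, -0.4]
width: 0.644
grasp_force: 0.0
pos [ 0.557  -0.0081  0.1583] yang 109.75 tilt [ 0.0001 -0.    ] q6 -2.01 | shift [-0.      0.0004  0.0388] rz 0.05
```

```bash
python3 -m crank '[[[0,0.0003,0.02],[0,0,0],0.055],[[0,0.0003,0.0385],[0,0,0],0.055],[[0,0.0003,0.0385],[0,0,0],0.055],[[0,0.0003,0.0385],[0,0,0],0.04],[[0,0.0003,0.0385],[0,0,0],0.03]]'
python3 -m crank '[[[0,0,0],[0,0,0],0.0],[[0,0,0],[0,0,0],0.0],[[0,0,0],[0,0,0],0.0],[[0,0,0],[0,0,0],0.0],[[0,0,0],[0,0,0],0.0]]'
cat >> h.py <<'E'
def st():
    s,r=tool();yv=r.apply([0,1,0]);print("yang",np.degrees(np.arctan2(yv[1],yv[0])).round(2),"pos",s['position'].round(4),"F",s['wrist_force'].round(1),"T",s['torque'].round(3),"e6",s['effort'][5].round(3),"q6",s['joint_positions'][5].round(3))
E
python3 -c "
from h import *
st()"
```

```text
time: 19.2
position: [0.5576, -0.0079, 0.1209]
eef_rot: [-0.171, 0.985, -0.0, 0.001]
wrist_force: [0.1, -0.2, 0.2]
width: 0.351
grasp_force: 0.0
time: 19.82
position: [0.5578, -0.0075, 0.1215]
eef_rot: [-0.171, 0.985, -0.0, 0.002]
wrist_force: [-1.0, 1.5, 6.5]
width: 0.155
grasp_force: 59.8
yang 109.75 pos [ 0.5578 -0.0075  0.1215] F [-1.   1.5  6.5] T [0.271 0.136 0.087] e6 0.036 q6 -2.005
```

```bash
python3 -m crank '[[[0,0,0],[0,0,9],0.0],[[0,0,0],[0,0,18],0.0],[[0,0,0],[0,0,27],0.0],[[0,0,0],[0,0,36],0.0],[[0,0,0],[0,0,45],0.0]]'
python3 -c "
from h import *
st()"
python3 -m crank '[[[0,0,0],[0,0,6],0.0],[[0,0,0],[0,0,12],0.0],[[0,0,0],[0,0,18],0.0],[[0,0,0],[0,0,24],0.0],[[0,0,0],[0,0,28],0.0]]'
python3 -c "
from h import *
st()"
```

```text
time: 20.45
position: [0.5577, -0.0074, 0.1215]
eef_rot: [0.221, 0.975, 0.001, 0.001]
wrist_force: [-0.9, 2.3, 6.0]
width: 0.154
grasp_force: 59.5
yang 64.48 pos [ 0.5577 -0.0074  0.1215] F [-0.9  2.3  6. ] T [0.158 0.184 0.102] e6 -1.19 q6 -1.215
time: 21.08
position: [0.5577, -0.0074, 0.1215]
eef_rot: [0.449, 0.893, 0.001, 0.001]
wrist_force: [-0.2, 3.0, 5.9]
width: 0.153
grasp_force: 59.3
yang 36.62 pos [ 0.5577 -0.0074  0.1215] F [-0.2  3.   5.9] T [0.093 0.253 0.118] e6 -0.349 q6 -0.729
```

```bash
t(){ python3 -c "
from h import *
st()"; }
python3 -m crank '[[[0,0,0],[0,0,1.3],0],[[0,0,0],[0,0,2.6],0],[[0,0,0],[0,0,4],0],[[0,0,0],[0,0,4],0],[[0,0,0],[0,0,4],0]]' >/dev/null;t
python3 -m crank '[[[0,0,0],[0,0,1.3],0],[[0,0,0],[0,0,2.6],0],[[0,0,0],[0,0,4],0],[[0,0,0],[0,0,4],0],[[0,0,0],[0,0,4],0]]' >/dev/null;t
python3 -m crank '[[[0,0,0],[0,0,1.3],0],[[0,0,0],[0,0,2.6],0],[[0,0,0],[0,0,4],0],[[0,0,0],[0,0,4],0],[[0,0,0],[0,0,4],0]]' >/dev/null;t
python3 -m crank '[[[0,0,0],[0,0,1.3],0],[[0,0,0],[0,0,2.6],0],[[0,0,0],[0,0,4],0],[[0,0,0],[0,0,4],0],[[0,0,0],[0,0,4],0]]' >/dev/null;t
python3 -m crank '[[[0,0,0],[0,0,1.3],0],[[0,0,0],[0,0,2.6],0],[[0,0,0],[0,0,4],0],[[0,0,0],[0,0,4],0],[[0,0,0],[0,0,4],0]]' >/dev/null;t
```

```text
yang 32.74 pos [ 0.5577 -0.0074  0.1215] F [-0.4  2.2  6.4] T [ 0.134  0.261 -0.12 ] e6 -0.084 q6 -0.661
yang 28.74 pos [ 0.5577 -0.0074  0.1215] F [-0.8  2.   5.7] T [ 0.085  0.243 -0.105] e6 -0.06 q6 -0.592
yang 24.74 pos [ 0.5577 -0.0074  0.1215] F [-0.6  1.1  5.4] T [ 0.136  0.268 -0.1  ] e6 -0.087 q6 -0.522
yang 20.74 pos [ 0.5577 -0.0074  0.1215] F [-0.2  2.1  6.4] T [ 0.173  0.287 -0.087] e6 -0.081 q6 -0.452
yang 16.74 pos [ 0.5578 -0.0074  0.1215] F [-0.6  1.6  6.2] T [ 0.1    0.293 -0.059] e6 -0.049 q6 -0.382
```

```bash
t(){ python3 -c "
from h import *
st()"; }
python3 -m crank '[[[0,0,0],[0,0,0.8],0],[[0,0,0],[0,0,1.6],0],[[0,0,0],[0,0,2.4],0],[[0,0,0],[0,0,3.2],0],[[0,0,0],[0,0,4],0]]' >/dev/null;t
python3 -m crank '[[[0,0,0],[0,0,0.8],0],[[0,0,0],[0,0,1.6],0],[[0,0,0],[0,0,2.4],0],[[0,0,0],[0,0,3.2],0],[[0,0,0],[0,0,4],0]]' >/dev/null;t
python3 -m crank '[[[0,0,0],[0,0,0.8],0],[[0,0,0],[0,0,1.6],0],[[0,0,0],[0,0,2.4],0],[[0,0,0],[0,0,3.2],0],[[0,0,0],[0,0,4],0]]' >/dev/null;t
python3 -m crank '[[[0,0,0],[0,0,0.8],0],[[0,0,0],[0,0,1.6],0],[[0,0,0],[0,0,2.4],0],[[0,0,0],[0,0,3.2],0],[[0,0,0],[0,0,4],0]]' >/dev/null;t
```

```text
yang 12.78 pos [ 0.5578 -0.0074  0.1215] F [0.1 2.6 6.5] T [0.25  0.291 0.401] e6 0.285 q6 -0.313
yang 8.75 pos [ 0.5577 -0.0074  0.1215] F [-0.5  1.3  6.4] T [0.171 0.242 0.161] e6 0.058 q6 -0.242
yang 4.73 pos [ 0.5577 -0.0073  0.1215] F [-1.2  1.3  5.5] T [0.125 0.335 0.027] e6 -0.078 q6 -0.172
yang 0.72 pos [ 0.5577 -0.0074  0.1215] F [0.  2.2 6.8] T [ 0.159  0.269 -0.09 ] e6 -0.142 q6 -0.103
```

```bash
t(){ python3 -c "
from h import *
st()"; }
python3 -m crank '[[[0,0,0],[0,0,0.4],0],[[0,0,0],[0,0,0.8],0],[[0,0,0],[0,0,1.2],0],[[0,0,0],[0,0,1.6],0],[[0,0,0],[0,0,2],0]]' >/dev/null;t
python3 -m crank '[[[0,0,0],[0,0,0.4],0],[[0,0,0],[0,0,0.8],0],[[0,0,0],[0,0,1.2],0],[[0,0,0],[0,0,1.6],0],[[0,0,0],[0,0,2],0]]' >/dev/null;t
python3 - <<'E'
from h import *
p,d=capture('top');c=calibration('top');np.savez('pics/top1.npz',p=p,d=d)
X=cloud(c,d);f=np.load('pics/top0.npz');a=np.array(mix(536.8+75,151.9))
K,r,t=cam(c)
for h in(.07,.077):q=K@(r@np.array([*a,h])+t);print(q[:2]/q[2])
u,v=(q[:2]/q[2]).round().astype(int)
for g in(f['d'],d):print((cloud(c,g)[v-4:v+5,u-4:u+5,2]*1000).round(0))
p,d=capture('side');np.savez('pics/side1.npz',p=p,d=d)
c=calibration('side');K,r,t=cam(c);q=K@(r@np.array([*a,.072])+t);print("side",q[:2]/q[2])
o=np.hstack([cv2.resize(x[150:270,220:340],None,fx=3.3,fy=3.3,interpolation=2) for x in(np.load('pics/side0.npz')['p'],p)])
cv2.imwrite('pics/sidecmp.png',o[...,::-1])
E
```

```text
yang -1.28 pos [ 0.5578 -0.0074  0.1215] F [-0.2  2.9  5.8] T [ 0.163  0.362 -0.022] e6 -0.139 q6 -0.068
yang -3.26 pos [ 0.5578 -0.0074  0.1214] F [0.1 1.5 6.3] T [0.135 0.386 0.091] e6 -0.025 q6 -0.033
[292.3333656  190.51838977]
[292.35014535 190.03130523]
[[63. 58. 55. 61. 61. 53. 58. 59. 57.]
 [63. 60. 61. 62. 58. 60. 57. 58. 62.]
 [58. 63. 59. 65. 73. 62. 67. 65. 56.]
 [59. 62. 66. 69. 69. 69. 71. 68. 64.]
 [60. 57. 67. 68. 68. 68. 73. 60. 58.]
 [58. 62. 69. 71. 75. 76. 59. 66. 63.]
 [62. 59. 66. 67. 68. 62. 65. 61. 60.]
 [58. 58. 56. 58. 61. 67. 58. 62. 57.]
 [61. 58. 60. 58. 64. 61. 61. 59. 58.]]
[[ 527.  525.  527.  528.  528.  531.  527.  527.  528.]
 [ 525.  523.  528.  526.  526.  524.  525.  526.  526.]
 [ 525.  526.  522.  525.  525.  526.  527.  526.  527.]
 [ 523.  523.  521.  522.  526.  522.  523.  524.  526.]
 [ 523.  524.  522.  521.  522.  524.  521.  520.  523.]
 [1348.  518.  520.  521.  521.  521.  521.  521.  520.]
 [ 518.  519.  516.  519.  517.  517.  518.  521.  520.]
 [ 514.  517.  515.  514.  517.  515.  516.  516.  516.]
 [ 512.  513.  513.  512.  516.  516.  513.  516.  513.]]
side [300.82848952 219.67261852]
```

View pics/sidecmp.png

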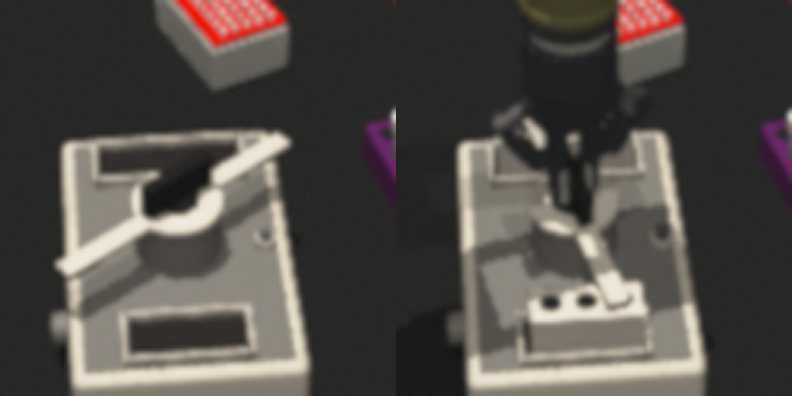

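The bar now lies over the short block at (605,270), and the pin shows at (660,235) in the right half. I'll measure the pin height from the side depth.

```bash
cat >> h.py <<'E'
def pin(d):
    c=calibration('side');X=cloud(c,d);a=mix(536.8+75,151.9)
    P=X[200:240,285:318].reshape(-1,3);k=np.hypot(P[:,0]-a[0],P[:,1]-a[1]);q=P[k<.012,2]*1000
    print("pin z pct",np.percentile(q,[50,75,90,95]).round(1),len(q),"pix>67:",(q>67).sum(),">73:",(q>73).sum())
E
python3 - <<'E'
from h import *
for n in'01':pin(np.load(f'pics/side{n}.npz')['d'])
pin(capture('side')[1]);st()
E
```

```text
pin z pct [64.4 66.1 70.  70.6] 38 pix>67: 9 >73: 0
pin z pct [64.3 74.  76.7 77.2] 47 pix>67: 20 >73: 13
pin z pct [65.6 74.3 75.9 76.2] 48 pix>67: 21 >73: 14
yang -3.25 pos [ 0.5578 -0.0074  0.1214] F [0.5 2.3 6.5] T [ 0.179  0.365 -0.035] e6 -0.001 q6 -0.033
```

The pin has popped up to about 77 mm (70 mm at the start), and the holding torque is about zero, so the knob is in the notch. I'll release and rise.

```bash
python3 -m crank '[[[0,0,0],[0,0,0],0.035],[[0,0,0],[0,0,0],0.045],[[0,0,0],[0,0,0],0.045],[[0,0,0],[0,0,0],0.045],[[0,0,0],[0,0,0],0.045]]'
python3 -m crank '[[[0,0,-0.02],[0,0,0],0.045],[[0,0,-0.05],[0,0,0],0.045],[[0,0,-0.09],[0,0,0],0.045],[[0,0,-0.13],[0,0,0],0.045],[[0,0,-0.15],[0,0,0],0.045]]'
python3 -m crank '[[[0,0,0],[0,0,0],0.045],[[0,0,0],[0,0,0],0.045],[[0,0,0],[0,0,0],0.045],[[0,0,0],[0,0,0],0.045],[[0,0,0],[0,0,0],0.045]]'
python3 - <<'E'
from h import *
pin(capture('side')[1]);c,p,d,z,m=wrist('w8',.097,.1065,.105)
V=cv2.cvtColor(p,cv2.COLOR_RGB2HSV)[...,2]
w=(V<60)&(z>.14)&(z<.16);print("wing",w.sum(),rect(c,w,.15))
E
```

```text
time: 28.72
position: [0.5566, -0.0078, 0.1196]
eef_rot: [0.727, 0.687, -0.0, -0.0]
wrist_force: [0.6, 0.5, 0.2]
width: 0.524
grasp_force: 0.0
time: 29.35
position: [0.5577, -0.008, 0.2723]
eef_rot: [0.727, 0.687, 0.001, 0.001]
wrist_force: [-0.8, 0.3, 0.1]
width: 0.529
grasp_force: 0.0
time: 29.98
position: [0.5565, -0.0078, 0.2691]
eef_rot: [0.727, 0.687, -0.0, -0.0]
wrist_force: [0.7, 0.4, -0.0]
width: 0.525
grasp_force: 0.0
pin z pct [66.3 74.8 77.  77.5] 46 pix>67: 21 >73: 13
6400 ztop 0.1044 ([587.8, 92.5], [118.9, 36.0], -16.4)
wing 1488 ([557.8, -5.7], [69.0, 13.6], 86.8)
```

View pics/w8.png

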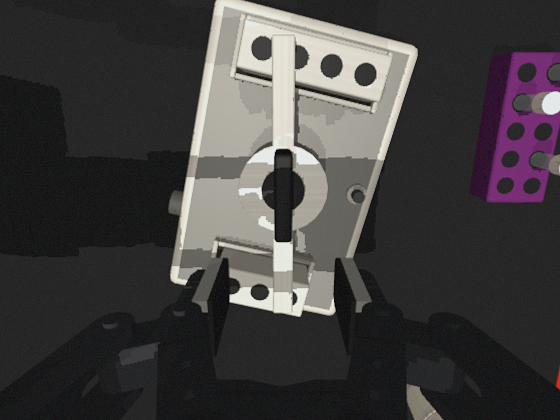

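The bar lies over both blocks, long at (315,60) and short at (262,292). Both are flat in their bays, the pin at (357,195) is up at 77 mm, and the bar is 0.23 rad from square. Handing in.

```bash
python3 -c "
from station import close_job
print(close_job())"
```

```text
the job is handed in; nothing more can be done
None
```

Job handed in at about 30 s: both blocks lie flat in their matching bays, the knob is in its notch with the pin up at about 77 mm, and the bar lies over both blocks, about 0.23 rad from square (limit 0.25).

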